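Lift the cleaning caddy out of the laundry drawer

TASK

Pull the drawer of the low slatted shelf unit all the way out to its stop and leave it open, then lift the blue caddy out of it by its yellow bar, keeping it level so that the steel tin and the amber jar stay standing in it. Finish while holding the caddy up in the gripper, still and level, with its underside at least 20 cm above the table top; nothing is put down or let go at the end. Leave everything else standing where it is.

Things in the scene. Friction and masses are not known exactly. Their poses are not given: they have to be found in the camera images.
- unit: Low light-wood shelf unit, fixed: 220 (x) x 300 (y) x 125 mm high, topped with wooden slats (tops 133 mm above the table, first slat 20 mm behind the front). One drawer fills the front (-x face) and slides out along the unit's own -x. Origin: centre of the underside; x from front to back, z up. The shut drawer's front face is 110 mm from the origin.
- unit_drawer0 (a joint): How far the drawer is out, in m: 0 shut, 0.150 at its stop; it starts 0 to 0.012 out. Slides with about 1 N of friction and stays where it is left. The drawer is open-topped, 258 mm wide (y) and 175 mm long (x) inside; its inner floor is 22 mm and its side rims are 103 mm above the table.
- drawer_pull (a point): Middle of the drawer's black bar handle: a round bar 11 mm thick and 120 mm long along the unit's y, its middle line 42 mm in front of the drawer's front face and 101 mm above the table. A post near each end (51 mm from the middle) joins it to the front. Moves with the drawer; axes as the unit's.
- caddy: Blue plastic caddy, loose, standing in the drawer, 0.18 kg: a tray 90 (x) x 150 (y) mm with 24 mm high walls 4 mm thick, a 4 mm floor and a 24 mm high partition along x through the middle; above the partition, along x, a yellow carrying bar. Origin: centre of the underside, z up. Yaw within 0.1 rad of the unit's.
- caddy_bar (a point): Middle of the caddy's yellow bar: 90 mm long (caddy's x), 14 mm wide (y), 14 mm high; its middle is 72 mm above the caddy's underside, held by a 14 x 6 mm post at each end and otherwise open below. It is gripped across its width, fingers one on each side (caddy's y). Axes as the caddy's.
- tin: Closed round steel tin, 56 mm across, 30 mm high, 0.14 kg, loose in one of the caddy's two compartments (either side), its middle about 39 mm from the bar's line. Origin: centre of its underside.
- jar: Squat amber glass jar with black lid, 50 mm across, 32 mm high, 0.11 kg, loose in the caddy's other compartment. Origin: centre of its underside.
- cap_red: Red aerosol cap, 52 mm across, 33 mm high, the lowest of a stack of three standing on the slats on the unit's top, near its middle or behind, left. Origin: centre of its underside. To be left alone.
- cap_blue: Blue aerosol cap, same size, on the red one. Origin: centre of its underside. To be left alone.
- cap_white: White aerosol cap, same size, on the blue one; its top is 232 mm above the table. Origin: centre of its underside. To be left alone.
- dispenser: Green push dispenser of hand soap with white pump, 56 mm across, 108 mm high, on the slats on the unit's top, near its middle or behind, right. Origin: centre of its underside. To be left alone.
- brush: Stiff nylon brush with wooden back, 150 x 52 x 34 mm, bristles down on the table to the left of the unit. Origin: centre of its underside. To be left alone.
- aerosol: Aerosol can, blue and silver with red cap, 58 mm across, 163 mm high, on the table to the right of the unit. Origin: centre of its underside. To be left alone.

How it is judged:
On the way, in this order (a step that is already met when the one before it is completed fails the run):
1. the drawer is pulled out to its stop (within 10 mm), the caddy still standing in it (value of joint unit_drawer0 above 0.1395 m and height (world z) of caddy below 0.04 m), for 0.2 s.
2. the caddy is lifted by the fingers, level, its underside 20 cm above the table (15 mm slack), and still (height (world z) of caddy above 0.185 m and angle between caddy's own z axis and vertical below 0.1 rad and contact force between the fingers and caddy above 1 N and linear speed of caddy below 0.03 m/s), for 0.3 s.
At the end, for the whole second after the job is handed in: The fingers hold the caddy (over 1 N), underside over 18.5 cm above the table, within 0.1 rad of level, under 3 cm/s and 0.15 rad/s, touching neither unit, drawer nor bystander; tin and jar stand in it within 0.2 rad of upright; the drawer is over 130 mm out (all of step 2 and angular speed of caddy below 0.15 rad/s and value of joint unit_drawer0 above 0.13 m and x of tin in the frame of caddy between -0.045 and 0.045 m and y of tin in the frame of caddy between -0.075 and 0.075 m and z of tin in the frame of caddy between -0.01 and 0.02 m and angle between each of tin, jar's own z axis and vertical below 0.2 rad and x of jar in the frame of caddy between -0.045 and 0.045 m and y of jar in the frame of caddy between -0.075 and 0.075 m and z of jar in the frame of caddy between -0.01 and 0.02 m and contact force between caddy and unit below 0.1 N and contact force between caddy and cap_red below 0.1 N and contact force between caddy and cap_blue below 0.1 N and contact force between caddy and cap_white below 0.1 N and contact force between caddy and dispenser below 0.1 N and contact force between caddy and brush below 0.1 N and contact force between caddy and aerosol below 0.1 N); the arm keeps its last pose, push and grip.
It fails at once if the caddy is tipped by more than 0.35 rad (20 degrees) (angle between caddy's own z axis and vertical above 0.35 rad).
It fails at once if a bystander (caps, dispenser, brush, aerosol can) is moved by more than 25 mm or knocked over (distance of any of cap_red, cap_blue, cap_white, dispenser, brush, aerosol from where it was at the start of the episode above 0.025 m or angle between any of cap_red, cap_blue, cap_white, dispenser, brush, aerosol's own z axis and vertical above 0.4 rad).
It also fails if it takes over 50 s, if anything falls off the work surface, if the arm or the gripper's body presses on something with over 40 N, if the wrist force passes 120 N, or if a joint passes its speed limit or range.

ROBOT

A 7-joint arm with a two-finger parallel gripper is mounted at the origin on the work surface. World frame = base frame: x ahead of the robot, y to its left, z up, the work surface at z = 0. Lengths are in m, angles in rad, forces in N, time in s.
With the tool pointing down it reaches from about 0.4 to 0.85 m from the base axis. Payload 6.9 kg.
Tool frame: the origin (TCP) lies at the very end of the fingers, on their centre line; the grasp point (between the pads) lies 19 mm behind it; z points along the fingers, y is the direction in which the jaws open and shut (so a half turn about z gives the same grasp; the last joint's range is limited). The gripper opens to 85 mm and grips with 20 to 120 N. Pads are 22 mm wide; open, the fingers measure 114 mm over their backs; the gripper's body (76 mm by 85 mm) begins 54 mm behind the grasp point. The pads swing forward as they close: fully open they stand 13 mm farther back than shut.
Start: joints at [1.256, 0.507, -0.238, 1.5, 0.126, 1.149, -0.155], TCP at [0.255, -0.57, 0.231] pointing down, gripper open.
Joint ranges: [-3.08, 3.08], [-0.24, 2.05], [-1.43, 1.35], [0, 2.5], [-1.52, 4.66], [0.17, 1.96], [-2.89, 2.89]. Speed limits (rad/s): [2.39, 2.39, 3.14, 3.14, 3.14, 3.14, 3.14].

INTERFACE

Orientations are given as [roll, pitch, yaw] about the fixed x, y, z axes, in that order (R = Rz(yaw) Ry(pitch) Rx(roll)).
In Python, from workcell import * gives the robot as it stands.
- The arm moves only by the tool carry_out, never from a script. Its argument "moves" is a list of rows, each a list of 3 entries, a list of its own where there are three numbers: the shift along the world's x, y, z in m, then the turn, a rotation vector about the world's x, y, z in degrees, then the finger opening in m, from 0 to 0.0854. In form: [[[dx, dy, dz], [rx, ry, rz], claw], ...]. A call has 1 to 20 rows; each row is the pose to reach, as a shift and turn from the pose measured when the call began; what a row does not reach only later rows make up. A row lasts 1/8 s, in which the tool goes at most 62.5 mm and 10.7 degrees, less where a joint would pass 70% of its speed; a pose out of reach is approached as far as the arm can. A call with a gripper value outside its range is refused whole. The fingers move at their own pace and stop on an object; the grip force is fixed at half the most. Time passes only in rows, so rows that repeat a pose let the fingers close. It gives the time, the measured TCP pose, the force and the opening at its end, in the units of the state.
- get_state(): the state, without advancing time (a new reading comes with each control period).
- read_camera(name): name is "side" or "top"; returns a dict with "img" (400x640x3 uint8, red, green, blue), "range_z" (400x640 float32, m along the optical axis (not along the pixel's ray), 0 where there is no reading), "mtx" (3x3 intrinsics, pixels), "R" (3x3) and "t" (3): a world point X has camera coordinates R X + t. Camera axes: x right, y down, z forward; pixel columns grow to the right and rows downward; lengths in m; the calibration is good to about 2 mm. A picture is of the moment at which its call begins.
- sign_off(): hands the job in, once; it reports no verdict.
The state is a dict: "time_s": time; "joints": joint angles; "dq": joint speeds; "tau": joint torques, N m; "ee_pos": TCP position; "ee_rot": TCP orientation; "contact_force": force on the tool from outside, world axes, zero at the start; "torque": the same for the moment, N m; "finger_gap": opening from 0.0 (shut) to 1.0 (fully open).
Only numpy, scipy, OpenCV 4.12 (cv2) and the standard library are available. Lean on these libraries where they do the work, as an engineer would, in place of code of your own. Each camera call takes 0.05 s, during which the arm holds its last target. There are 200 camera calls.

## Working session

There is one attempt and no reset: what is moved stays moved. The work goes in short steps, Python scripts to look and compute and a tool call to move; the robot and the scene stay as the last step left them, time stands still between calls to the robot, and variables do not carry over. Pictures are saved under pics/ and viewed, about 8 in all and at most 12, crops included, and the job is handed in when it is done.

Besides the shell and the picture viewer there is one more tool, called after "Call:" as name([rows], argument=value, ...), one row to a line, values as JSON. carry_out: Moves the arm, as the interface text tells. Its arguments: {"type":"object","properties":{"moves":{"type":"array","items":{"type":"array"}}},"required":["moves"]}

```bash
mkdir -p pics
cat > h.py <<'E'
from workcell import *
import numpy as np, cv2
def snap(n,f):
    c=read_camera(n); cv2.imwrite('pics/'+f,c['img'][:,:,::-1]); np.savez('pics/'+f+'.npz',**c); return c
def pts(c):
    z=c['range_z']; v,u=np.mgrid[:z.shape[0],:z.shape[1]]
    K=c['mtx']; p=np.stack([(u-K[0,2])/K[0,0]*z,(v-K[1,2])/K[1,1]*z,z],-1)
    w=(p-c['t'])@c['R']; w[z==0]=np.nan; return w
E
python3 - <<'E'
from h import *
for n in('top','side'):
    c=snap(n,n+'0.png'); print(n,-c['R'].T@c['t'],c['R'][2],c['mtx'][0,0])
print(get_state())
E
```

```text
top [0.32453344 0.01805508 1.76473691] [ 0.17907496 -0.01180684 -0.98376458] 495.17074742040774
side [0.19221805 0.8830162  1.02719849] [ 0.33601537 -0.66563594 -0.6663501 ] 443.9453008693548
{'time_s': 0.1, 'joints': array([ 1.25552489,  0.50824929, -0.23749434,  1.50101251,  0.125679  ,
        1.14886771, -0.15480896]), 'dq': array([-0.00164932, -0.00113586, -0.00059919, -0.00422938,  0.00028613,
        0.00087741, -0.00135595]), 'tau': array([-4.52562570e-03, -6.21836972e+01, -2.19442852e+00, -2.50205916e+01,
        1.25417099e-02,  7.77497044e-03, -1.43764339e-05]), 'ee_pos': array([ 0.25503753, -0.57012657,  0.23052509]), 'ee_rot': array([-3.14003878e+00,  2.16070298e-05,  4.20730794e-01]), 'contact_force': array([ 0.62766261, -0.05853845,  0.08095747]), 'torque': array([ 0.03885906,  0.02472345, -0.02753273]), 'finger_gap': 1.001976488021636}
```

View pics/top0.png

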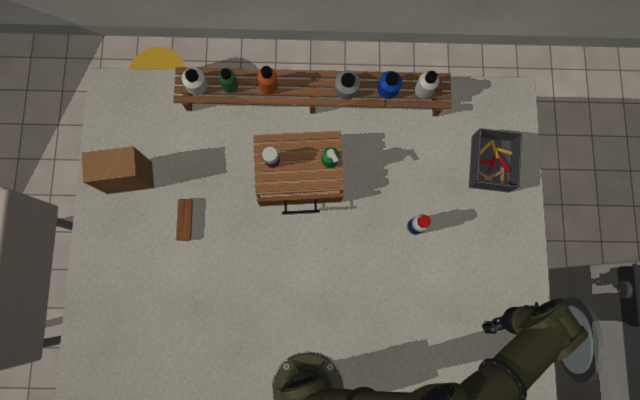

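View pics/side0.png

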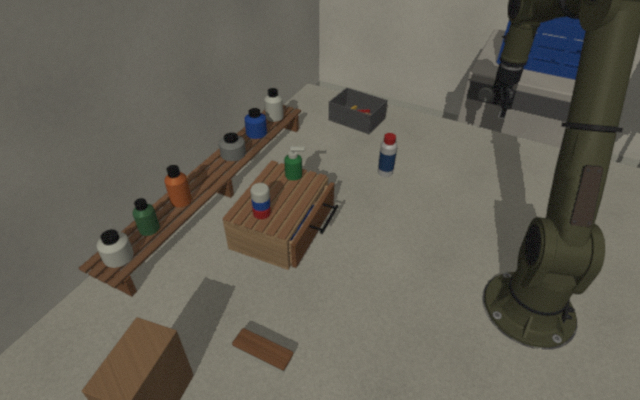

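The top view shows the unit at about (298,168) with its bar handle at (301,209), the caps at (270,156), the dispenser at (331,157) and the aerosol at (420,224). The side view agrees, with the handle at (325,217). Next I'll measure the handle and unit yaw.

Run:
```python
from h import *
def ld(f): return dict(np.load('pics/'+f+'.npz'))
c=ld('top0.png'); w=pts(c); g=c['img'].max(2)
def ray(c,u,v,h):
    d=c['R'].T@np.linalg.inv(c['mtx'])@np.array([u,v,1.]); o=-c['R'].T@c['t']; return o+d*(h-o[2])/d[2]
# handle: dark pixels
m=np.zeros(g.shape,bool); m[195:220,278:326]=True
k=m&(g<45)&(w[...,2]>0.06)
ys,xs=np.nonzero(k); print(len(xs), np.nanpercentile(w[k],[5,50,95],axis=0))
bar=k&(np.mgrid[:400,:640][0]>=208)
P=np.array([ray(c,u,v,.101) for v,u in zip(*np.nonzero(bar))])
print('bar',P.min(0),P.max(0)); rect=cv2.minAreaRect(P[:,:2].astype(np.float32)); print(rect)
# unit top
t=np.zeros(g.shape,bool); t[125:212,245:350]=True
t&=(abs(w[...,2]-.133)<.008)&(c['img'][...,0]>c['img'][...,2]+15)
r=cv2.minAreaRect(w[t][:,:2].astype(np.float32)); print('slats',t.sum(),r,cv2.boxPoints(r))
for r in range(196,220): print(r,''.join('#' if x<40 else '+' if x<70 else '.' for x in g[r,278:350]))
c=ld('side0.png'); w=pts(c); g=c['img'].max(2)
m=np.zeros(g.shape,bool); m[195:240,300:345]=True
k=m&(g<40)&(abs(w[...,2]-.101)<.015)
print('side',k.sum(),np.nanpercentile(w[k],[2,50,98],axis=0)); print(cv2.minAreaRect(w[k][:,:2].astype(np.float32)))
```

```text
110 [[ 0.58463669 -0.01712713  0.09862318]
 [ 0.59246919  0.03713202  0.10572426]
 [ 0.63012403  0.09163961  0.11249121]]
bar [ 0.58501618 -0.02400356  0.101     ] [0.60435657 0.09492532 0.101     ]
((0.5944335460662842, 0.035604432225227356), (0.014577402733266354, 0.11928857117891312), 3.0507872104644775)
slats 3885 ((0.7513450384140015, 0.04784363508224487), (0.22061863541603088, 0.3001691699028015), 4.54642391204834) [[ 0.6294861   0.1887121 ]
 [ 0.65327954 -0.11051257]
 [ 0.873204   -0.09302483]
 [ 0.84941053  0.20619984]]
196 ........................................................................
197 ..............................................................++........
198 ...........................................++++++++++++++++++++++.......
199 ..........................+++++++++++#++++++++++++++++++++++++++........
200 ......++++++++++++++++++++++++++++++###++++++++++++++++++++++++.........
201 ++++++###+++++++++++++++++++++++++++###++++++++++++++++++++++++.........
202 ++++++###+++++++++++++++++++++++++++###++++++++.........................
203 ++++++###++++++++++++++
[... 817 characters left out ...]
..
214 ........................................................................
215 ........................................................................
216 ........................................................................
217 ........................................................................
218 ........................................................................
219 ........................................................................
side 108 [[ 0.58328221 -0.019933    0.0978396 ]
 [ 0.59222837  0.04383022  0.10433883]
 [ 0.63143324  0.09487612  0.10806263]]
((0.6094744205474854, 0.033786751329898834), (0.04837925359606743, 0.12728725373744965), 3.6920359134674072)
```

Call:
carry_out([
  [[0,0,0.05],[0,0,0],0.034],
  [[0.02,0.04,0.07],[0,0,5],0.034],
  [[0.045,0.08,0.07],[0,0,10],0.034],
  [[0.07,0.13,0.07],[0,0,15],0.034],
  [[0.1,0.18,0.07],[0,0,20],0.034],
  [[0.125,0.23,0.07],[0,0,26],0.034],
  [[0.155,0.28,0.07],[0,0,32],0.034],
  [[0.18,0.33,0.07],[0,0,38],0.034],
  [[0.21,0.38,0.06],[0,0,44],0.034],
  [[0.235,0.43,0.05],[0,0,50],0.034],
  [[0.265,0.48,0.04],[0,0,56],0.034],
  [[0.29,0.53,0.03],[0,0,62],0.034],
  [[0.315,0.57,0.01],[0,0,67],0.034],
  [[0.33,0.595,-0.01],[0,0,70],0.034],
  [[0.337,0.607,-0.02],[0,0,70],0.034],
  [[0.337,0.607,-0.03],[0,0,70],0.034],
  [[0.337,0.607,-0.03],[0,0,70],0.034],
])

```text
time_s: 2.22
ee_pos: [0.5914, 0.0351, 0.2]
ee_rot: [-3.138, 0.001, 1.64]
contact_force: [-0.4, -0.3, -0.0]
finger_gap: 0.402
```

Call:
carry_out([
  [[0.001,0.001,-0.03],[0,0,0],0.034],
  [[0.001,0.001,-0.06],[0,0,0],0.034],
  [[0.001,0.001,-0.08],[0,0,0],0.034],
  [[0.001,0.001,-0.08],[0,0,0],0.034],
])

```text
time_s: 2.72
ee_pos: [0.5916, 0.0342, 0.1195]
ee_rot: [-3.136, 0.002, 1.638]
contact_force: [-0.3, 0.6, 0.1]
finger_gap: 0.397
```

Run:
```python
from h import *
c=snap('side','s1.png'); im=c['img'][140:260,250:410,::-1]
cv2.imwrite('pics/s1c.png',cv2.resize(im,None,fx=5,fy=5,interpolation=2)); print(get_state()['ee_pos'])
```

```text
[0.59232801 0.03478212 0.12055282]
```

View pics/s1c.png

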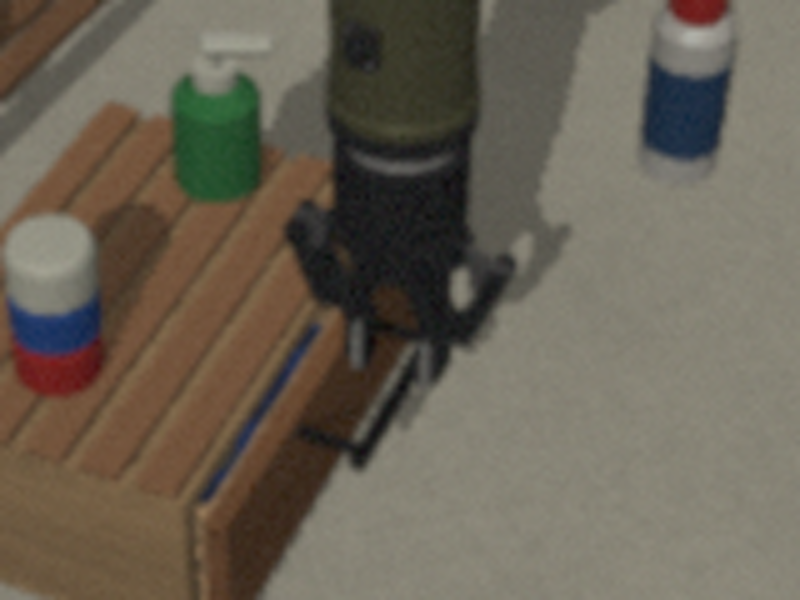

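The side crop shows the fingers straddling the bar, with the inner tip at (358,362) and the outer at (425,380). The knuckles are clear of the slats, so I'll descend and close.

Call:
carry_out([
  [[0,0.001,-0.012],[0,0,0],0.034],
  [[0,0.001,-0.024],[0,0,0],0.034],
  [[0,0.001,-0.033],[0,0,0],0.034],
  [[0,0.001,-0.033],[0,0,0],0.034],
])

```text
time_s: 3.28
ee_pos: [0.5918, 0.0357, 0.0866]
ee_rot: [-3.137, 0.002, 1.639]
contact_force: [0.1, -0.3, -0.2]
finger_gap: 0.398
```

Call:
carry_out([
  [[0,0,0],[0,0,0],0.0],
  [[0,0,0],[0,0,0],0.0],
  [[0,0,0],[0,0,0],0.0],
  [[0,0,0],[0,0,0],0.0],
  [[0,0,0],[0,0,0],0.0],
])

```text
time_s: 3.9
ee_pos: [0.5918, 0.0359, 0.0868]
ee_rot: [-3.137, 0.002, 1.639]
contact_force: [-0.5, 1.2, 1.8]
finger_gap: 0.106
```

Call:
carry_out([
  [[-0.008,-0.001,0],[0,0,0],0.0],
  [[-0.02,-0.0015,0],[0,0,0],0.0],
  [[-0.035,-0.0025,0],[0,0,0],0.0],
  [[-0.05,-0.0035,0],[0,0,0],0.0],
  [[-0.065,-0.0045,0],[0,0,0],0.0],
  [[-0.08,-0.0055,0],[0,0,0],0.0],
  [[-0.095,-0.0065,0],[0,0,0],0.0],
  [[-0.107,-0.0075,0],[0,0,0],0.0],
  [[-0.118,-0.0085,0],[0,0,0],0.0],
  [[-0.126,-0.009,0],[0,0,0],0.0],
  [[-0.132,-0.009,0],[0,0,0],0.0],
  [[-0.134,-0.0095,0],[0,0,0],0.0],
  [[-0.134,-0.0095,0],[0,0,0],0.0],
])

```text
time_s: 5.52
ee_pos: [0.4575, 0.0262, 0.0868]
ee_rot: [-3.136, 0.002, 1.639]
contact_force: [-0.6, -1.4, 0.1]
finger_gap: 0.099
```

Call:
carry_out([
  [[-0.003,0,0],[0,0,0],0.0],
  [[-0.006,-0.0005,0],[0,0,0],0.0],
  [[-0.009,-0.0005,0],[0,0,0],0.0],
  [[-0.012,-0.001,0],[0,0,0],0.0],
  [[-0.014,-0.001,0],[0,0,0],0.0],
  [[-0.014,-0.001,0],[0,0,0],0.0],
])

```text
time_s: 6.28
ee_pos: [0.4498, 0.0257, 0.087]
ee_rot: [3.136, -0.001, 1.637]
contact_force: [21.8, -1.8, -26.3]
finger_gap: 0.102
```

The arm met the stop at 22 N after 142 mm of pull, plus the initial opening. I'll relax, release and rise.

Call:
carry_out([
  [[0.0,0,0],[0,0,0],0.0],
  [[0.0,0,0],[0,0,0],0.02],
  [[0.0,0,0],[0,0,0],0.034],
  [[0.0,0,0],[0,0,0],0.034],
  [[0,0,0],[0,0,0],0.034],
  [[0,0,0.015],[0,0,0],0.034],
  [[0,0,0.04],[0,0,0],0.034],
  [[-0.01,0,0.08],[0,0,0],0.034],
  [[-0.02,-0.03,0.12],[0,0,-8],0.034],
  [[-0.02,-0.08,0.16],[0,0,-18],0.034],
  [[-0.02,-0.13,0.2],[0,0,-28],0.034],
  [[-0.02,-0.18,0.22],[0,0,-38],0.034],
  [[-0.02,-0.23,0.22],[0,0,-48],0.034],
  [[-0.02,-0.28,0.22],[0,0,-58],0.034],
  [[-0.02,-0.31,0.22],[0,0,-68],0.034],
  [[-0.02,-0.31,0.22],[0,0,-78],0.034],
  [[-0.02,-0.31,0.22],[0,0,-88],0.034],
  [[-0.02,-0.31,0.22],[0,0,-90],0.034],
])

```text
time_s: 8.52
ee_pos: [0.4298, -0.2838, 0.3078]
ee_rot: [3.136, -0.002, 0.067]
contact_force: [0.5, 0.0, -0.2]
finger_gap: 0.394
```

Run:
```python
from h import *
a=snap('top','t2.png');b=snap('side','s2.png')
A=cv2.resize(a['img'][120:280,220:380],(600,600),interpolation=2);B=cv2.resize(b['img'][160:320,230:390],(600,600),interpolation=2)
cv2.imwrite('pics/c2.png',cv2.resize(np.hstack([A,B]),(800,400))[:,:,::-1])
o=lambda c:-c['R'].T@c['t']
s=get_state();print(s['ee_pos'],s['ee_rot'],s['contact_force'],s['joints'])
for c,box in((a,(190,260,240,360)),(b,(200,330,230,390))):
    w=pts(c); h=cv2.cvtColor(c['img'],cv2.COLOR_RGB2HSV); m=np.zeros(h.shape[:2],bool); m[box[0]:box[1],box[2]:box[3]]=True
    for nm,lo,hi in(('yel',22,35),('blue',105,128)):
        k=m&(h[...,0]>=lo)&(h[...,0]<=hi)&(h[...,1]>110)&(h[...,2]>50)
        n,l,st,ce=cv2.connectedComponentsWithStats(k.astype(np.uint8))
        if n<2: print(nm,'none');continue
        j=1+st[1:,4].argmax(); q=l==j; p=w[q]
        print(nm,st[j],np.round(np.nanpercentile(p,[3,50,97],axis=0),3).tolist())
        if nm=='yel':
            P=[]
            for v,u in zip(*np.nonzero(q)):
                d=c['R'].T@np.linalg.inv(c['mtx'])@np.array([u,v,1.]); P.append(o(c)+d*(.101-o(c)[2])/d[2])
            print(cv2.minAreaRect(np.array(P)[:,:2].astype(np.float32)))
            t=p[p[:,2]>.09]; print(len(t),cv2.minAreaRect(t[:,:2].astype(np.float32)))
```

```text
[ 0.42987097 -0.28386747  0.30762099] [ 3.13592887e+00 -1.55377708e-03  6.97109794e-02] [0.21186858 0.14840431 0.45116355] [ 0.77533093  0.28144686 -0.32764624  1.6541391   0.09978109  1.21765949
 -1.07559213]
yel [303 209   4   6  10] [[0.584, 0.017, 0.097], [0.59, 0.024, 0.099], [0.598, 0.027, 0.109]]
((0.5902907252311707, 0.022157730534672737), (0.018127575516700745, 0.008522648364305496), 34.45781326293945)
10 ((0.5902897119522095, 0.022234996780753136), (0.01711663417518139, 0.008121145889163017), 37.80268096923828)
blue [284 204  43  28 546] [[0.534, -0.051, 0.019], [0.579, 0.006, 0.028], [0.624, 0.091, 0.052]]
yel [341 220   4   4   8] [[0.547, 0.017, 0.088], [0.552, 0.022, 0.096], [0.555, 0.026, 0.1]]
((0.5504863262176514, 0.027100928127765656), (0.013833902776241302, 0.007054563146084547), 80.55907440185547)
6 ((0.5522428154945374, 0.02193337120115757), (0.009030923247337341, 0.006028497591614723), 53.781681060791016)
blue [312 215  44  39 497] [[0.533, -0.055, 0.023], [0.567, 0.028, 0.039], [0.623, 0.096, 0.075]]
```

View pics/c2.png

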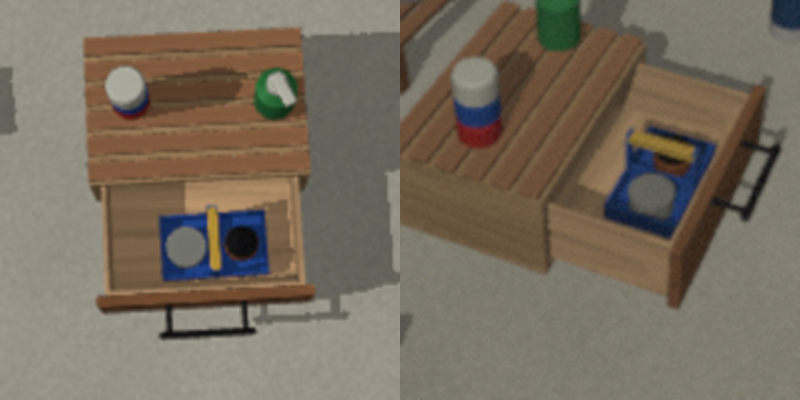

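The crops show the drawer open, with the yellow bar at top-view pixels (304–307, 202–228), the tin to its left and the jar to its right, both standing. I'll re-measure the bar with a wider mask.

Run:
```python
from h import *
def ld(f): return dict(np.load('pics/'+f+'.npz'))
for f,box in(('t2.png',(198,232,299,313)),('s2.png',(208,232,318,352))):
    c=ld(f); w=pts(c); h=cv2.cvtColor(c['img'],cv2.COLOR_RGB2HSV).astype(int); m=np.zeros(h.shape[:2],bool); m[box[0]:box[1],box[2]:box[3]]=True
    k=m&(h[...,0]>=15)&(h[...,0]<=35)&(h[...,1]>140)&(h[...,2]>70)
    n,l,st,ce=cv2.connectedComponentsWithStats(k.astype(np.uint8)); k=l==1+st[1:,4].argmax()
    o=-c['R'].T@c['t']; v,u=np.nonzero(k)
    d=(np.linalg.inv(c['mtx'])@np.stack([u,v,np.ones_like(u)]).astype(float)).T@c['R']
    P=o+d*((.101-o[2])/d[:,2])[:,None]
    print(f,k.sum(),u.min(),u.max(),v.min(),v.max(),'z',np.nanpercentile(w[k][:,2],[10,50,90]))
    print('plane',cv2.minAreaRect(P[:,:2].astype(np.float32)),P.mean(0))
    t=w[k&(w[...,2]>.085)]; print('range',len(t),cv2.minAreaRect(t[:,:2].astype(np.float32)),t.mean(0))
    for r in range(box[0],box[1]): print(r,''.join('#' if x else '.' for x in k[r,box[2]:box[3]]))
    b=k*0; bm=(abs(h[...,0]-116)<14)&(h[...,1]>110)&(h[...,2]>40)
    if f[0]=='t':
        b=np.zeros_like(bm); b[198:235,278:335]=bm[198:235,278:335]; v,u=np.nonzero(b)
        d=(np.linalg.inv(c['mtx'])@np.stack([u,v,np.ones_like(u)]).astype(float)).T@c['R']
        P=o+d*((.046-o[2])/d[:,2])[:,None]; print('tray',cv2.minAreaRect(P[:,:2].astype(np.float32)))
```

```text
t2.png 85 303 307 203 227 z [0.09634723 0.10104366 0.10548107]
plane ((0.5797740817070007, 0.019870374351739883), (0.08273907750844955, 0.011847407557070255), 5.18379545211792) [0.57948799 0.01973057 0.101     ]
range 85 ((0.5798586010932922, 0.019825175404548645), (0.08327138423919678, 0.011903731152415276), 5.160480976104736) [0.57947772 0.01973003 0.10103964]
198 ..............
199 ..............
200 ..............
201 ..............
202 ..............
203 .....##.......
204 ....###.......
205 ....####......
206 ....####......
207 ....####......
208 .....###......
209 .....###......
210 ....####......
211 ....####......
212 .....###......
213 .....###......
214 .....###......
215 .....###......
216 .....###......
217 .....###......
218 .....####.....
219 .....####.....
220 .....####.....
221 .....####.....
222 .....####.....
223 .....####.....
224 .....####.....
225 .....####.....
226 ......###.....
227 .......#......
228 ..............
229 ..............
230 ..............
231 ..............
tray ((0.5786088705062866, 0.01939736306667328), (0.08978218585252762, 0.1465063095092773
[... 622 characters left out ...]
14 .....########.....................
215 .....##############...............
216 ....###################...........
217 ......####################........
218 ..........##################......
219 .............################.....
220 ..............###############.....
221 ................############......
222 ...................#########......
223 .......................#####......
224 ..........................##......
225 ..................................
226 ..................................
227 ..................................
228 ..................................
229 ..................................
230 ..................................
231 ..................................
```

The bar's centre is about (0.579, 0.020) with its top at z 0.101, as expected. Caddy yaw is about 4.5° and the tray fit agrees (89.8 x 146.5 mm). Moving over it.

Call:
carry_out([
  [[0.015,0.03,0],[0,0,0.5],0.05],
  [[0.04,0.08,0],[0,0,0.5],0.05],
  [[0.065,0.13,0],[0,0,0.5],0.05],
  [[0.09,0.18,0],[0,0,0.5],0.05],
  [[0.115,0.23,0],[0,0,0.5],0.05],
  [[0.135,0.275,0],[0,0,0.5],0.05],
  [[0.147,0.298,-0.03],[0,0,0.5],0.05],
  [[0.149,0.304,-0.07],[0,0,0.5],0.05],
  [[0.149,0.304,-0.12],[0,0,0.5],0.05],
  [[0.149,0.304,-0.16],[0,0,0.5],0.05],
  [[0.149,0.304,-0.18],[0,0,0.5],0.05],
  [[0.149,0.304,-0.18],[0,0,0.5],0.05],
])

```text
time_s: 10.12
ee_pos: [0.5779, 0.0201, 0.1264]
ee_rot: [3.136, 0.002, 0.081]
contact_force: [-0.2, 0.8, 0.6]
finger_gap: 0.588
```

Run:
```python
from h import *
b=snap('side','s3.png'); s=get_state(); print(s['ee_pos'],s['ee_rot'])
cv2.imwrite('pics/c3.png',cv2.resize(b['img'][150:270,260:400,::-1],None,fx=5,fy=5,interpolation=2))
```

```text
[0.57878734 0.02026305 0.12775146] [ 3.13642343e+00 -8.40674659e-04  8.04499943e-02]
```

View pics/c3.png

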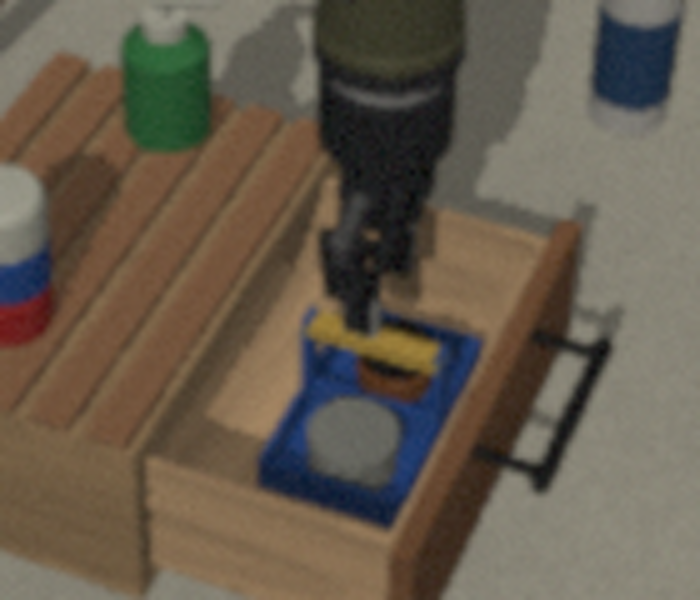

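The near finger at (368,325) is centred on the yellow bar at (375,345). Descend and grip.

Call:
carry_out([
  [[0,0,-0.015],[0,0,0],0.05],
  [[0,0,-0.03],[0,0,0],0.05],
  [[0,0,-0.042],[0,0,0],0.05],
  [[0,0,-0.05],[0,0,0],0.05],
  [[0,0,-0.05],[0,0,0],0.05],
  [[0,0,-0.05],[0,0,0],0.03],
  [[0,0,-0.05],[0,0,0],0.022],
  [[0,0,-0.05],[0,0,0],0.0],
  [[0,0,-0.05],[0,0,0],0.0],
  [[0,0,-0.05],[0,0,0],0.0],
  [[0,0,-0.05],[0,0,0],0.0],
])

```text
time_s: 11.55
ee_pos: [0.5792, 0.02, 0.0784]
ee_rot: [3.136, -0.002, 0.08]
contact_force: [-0.3, -1.4, 6.0]
finger_gap: 0.15
```

Call:
carry_out([
  [[0,0,0.003],[0,0,0],0.0],
  [[0,0,0.008],[0,0,0],0.0],
  [[0,0,0.016],[0,0,0],0.0],
  [[0,0,0.026],[0,0,0],0.0],
  [[0,0,0.038],[0,0,0],0.0],
  [[0,0,0.052],[0,0,0],0.0],
  [[0,0,0.066],[0,0,0],0.0],
  [[0,0,0.08],[0,0,0],0.0],
  [[0,0,0.094],[0,0,0],0.0],
  [[0,0,0.108],[0,0,0],0.0],
  [[0,0,0.122],[0,0,0],0.0],
  [[0,0,0.136],[0,0,0],0.0],
  [[0,0,0.15],[0,0,0],0.0],
  [[0,0,0.164],[0,0,0],0.0],
  [[0,0,0.177],[0,0,0],0.0],
  [[0,0,0.187],[0,0,0],0.0],
  [[0,0,0.194],[0,0,0],0.0],
  [[0,0,0.198],[0,0,0],0.0],
  [[0,0,0.2],[0,0,0],0.0],
  [[0,0,0.2],[0,0,0],0.0],
])

```text
time_s: 14.05
ee_pos: [0.5792, 0.02, 0.2782]
ee_rot: [3.136, -0.002, 0.08]
contact_force: [0.4, -1.0, -3.6]
finger_gap: 0.152
```

Call:
carry_out([
  [[0,0,0],[0,0,0],0.0],
  [[0,0,0],[0,0,0],0.0],
  [[0,0,0],[0,0,0],0.0],
  [[0,0,0],[0,0,0],0.0],
  [[0,0,0],[0,0,0],0.0],
  [[0,0,0],[0,0,0],0.0],
])

```text
time_s: 14.8
ee_pos: [0.5791, 0.02, 0.2782]
ee_rot: [3.136, -0.002, 0.08]
contact_force: [0.3, -0.7, -4.0]
finger_gap: 0.151
```

Run:
```python
from h import *
a=snap('top','t4.png');b=snap('side','s4.png'); s=get_state(); print(s['ee_pos'],s['ee_rot'],s['contact_force'],s['finger_gap'])
A=cv2.resize(a['img'][120:280,220:380],(400,400),interpolation=2);B=cv2.resize(b['img'][110:270,240:400],(400,400),interpolation=2)
cv2.imwrite('pics/c4.png',np.hstack([A,B])[:,:,::-1])
# tilt: gray tin top plane / blue tray heights in side view
w=pts(b); h=cv2.cvtColor(b['img'],cv2.COLOR_RGB2HSV).astype(int)
k=np.zeros(h.shape[:2],bool); k[110:270,300:400]=True
k&=(abs(h[...,0]-116)<14)&(h[...,1]>110)&(h[...,2]>40)&(w[...,2]>.12)&(w[...,0]<.66)&(w[...,1]>-.1)
print(k.sum(),np.nanpercentile(w[k],[2,50,98],axis=0).round(3))
# bottom edge of near wall: lowest blue pixel per column
for u in range(300,400,5):
    v=np.nonzero(k[:,u])[0]
    if len(v): print(u,v.max(),w[v.max(),u].round(3))
```

```text
[0.57916498 0.02001445 0.27821344] [ 3.13601894e+00 -1.68840782e-03  8.02171820e-02] [ 0.39081957  0.29849784 -3.85947102] 0.15087803342105136
696 [[ 0.531 -0.054  0.223]
 [ 0.561  0.038  0.238]
 [ 0.624  0.098  0.278]]
315 198 [0.605 0.095 0.225]
320 200 [0.589 0.095 0.225]
325 201 [0.573 0.098 0.23 ]
330 202 [0.561 0.092 0.227]
335 204 [0.546 0.093 0.227]
340 205 [0.533 0.089 0.226]
345 198 [0.532 0.06  0.228]
350 189 [0.534 0.023 0.231]
355 180 [ 0.539 -0.021  0.229]
```

View pics/c4.png

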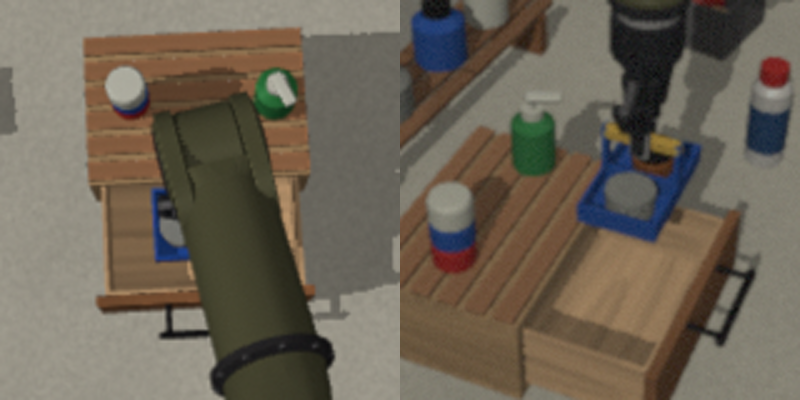

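The caddy hangs level with the tin at (630,190) and the jar standing in it. Its underside is at about 0.222 m. The drawer is open and the bystanders are in place.

```bash
python3 -c "
from workcell import *
print(sign_off())"
```

```text
the job is handed in; nothing more can be done
None
```

I pulled the drawer out by its bar handle to its stop and left it open. Then I gripped the caddy by its yellow bar, lifted it straight up by 200 mm and handed the job in at about 15 s; no verdict was reported.

**Drawer:** I measured 142 mm of pull plus about 7 mm of initial opening. The handle then resisted with about 22 N, which I took as the stop. The last picture shows the drawer still open.

**Caddy:** Its underside is about 0.22 m above the table. The lower edge varies by only 6 mm across its length, so it is level within about 2–3°. The grip opening is steady at about 13 mm on the 14 mm bar. The load is about 3.9 N against the 4.2 N expected.

**Contents and bystanders:** In the side view the tin and jar stand in the caddy. The caps, dispenser and aerosol look untouched. I did not check the brush in the last pictures, but the arm never went near it.

No check failed or disagreed. The top view was mostly blocked by the arm at the end, so the level check and the jar check rest on the side view alone.

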